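# Snap a split brush clip onto the drying rail

## Robot

A 6-joint arm with a two-finger parallel gripper is mounted at the origin on the work surface. World frame = base frame: x ahead of the robot, y to its left, z up, the work surface at z = 0. Lengths are in m, angles in rad, forces in N, time in s.
With the tool pointing down it reaches from about 0.35 to 0.725 m from the base axis. Payload 6 kg.
Tool frame: the origin (TCP) lies on the centre line of the jaws, within the pads' length; the fingertips stand 25 mm ahead of it and the grasp point (between the pads) lies 6 mm ahead of it; y points along the fingers, z is the direction in which the jaws open and shut, and the axes are right-handed (so a half turn about y gives the same grasp; the last joint's range is limited). The gripper opens to 85 mm and grips with 20 to 120 N. Pads are 22 mm wide; open, the fingers measure 114 mm over their backs; the gripper's body (76 mm by 85 mm) begins 54 mm behind the grasp point. The pads swing forward as they close: fully open they stand 13 mm farther back than shut.
Start: joints at [-0.932, 0.04, 0.085, 0, -1.615, -0.334], TCP at [0.18, -0.572, 0.256] pointing down, gripper open.
Joint ranges: [-2.56, 2.56], [-1.29, 2.01], [-1.08, 1.49], [-3.29, 1.98], [-2.81, -0.18], [-2.99, 2.99]. Speed limits (rad/s): [2.57, 2.57, 3.01, 3.14, 3.14, 3.14].

## Interface

Orientations are given as [roll, pitch, yaw] about the fixed x, y, z axes, in that order (R = Rz(yaw) Ry(pitch) Rx(roll)).
In Python, from bench import robot gives the robot as it stands. The module is installed in compiled form; this text tells all that it offers.
- The arm moves only by the tool carry_out, never from a script. Its argument "deltas" is a list of rows, each an object of numbers: "jaw": the finger opening in mm, from 0 to 85.4; "x", "y", "z": the shift along the tool's x, y, z in mm; "spin": the turn about the tool's y in degrees. A call has 1 to 12 rows; each row is the pose to reach, as a shift and turn from the pose measured when the call began, along the tool's axes at that moment; what a row does not reach only later rows make up. A row lasts 1/10 s, in which the tool goes at most 50 mm and 8.59 degrees, less where a joint would pass 70% of its speed; a pose out of reach is approached as far as the arm can. A call with a gripper value outside its range is refused whole. The fingers move at their own pace and stop on an object; "squeeze" is the grip in N (left out, the last holds). Time passes only in rows, so rows that repeat a pose let the fingers close. It gives the time, the measured TCP pose, the force and the opening at its end, in the units of the state.
- robot.observe(): the state, without advancing time (a new reading comes with each control period).
- robot.snapshot(name): name is "scene" or "top" or "wrist"; returns a dict with "img" (480x640x3 uint8, red, green, blue), "range_z" (480x640 float32, m along the optical axis (not along the pixel's ray), 0 where there is no reading), "camera_matrix" (3x3 intrinsics, pixels), "rvec" (rotation vector, rad) and "tvec" (3), from world to camera coordinates, as OpenCV has them. Camera axes: x right, y down, z forward; pixel columns grow to the right and rows downward; lengths in m; the calibration is good to about 2 mm. A picture is of the moment at which its call begins.
- robot.finish_job(): hands the job in, once; it reports no verdict.
The state is a dict: "t": time; "q": joint angles; "qd": joint speeds; "joint_efforts": joint torques, N m; "position": TCP position; "tcp_rot": TCP orientation; "contact_force": force on the tool from outside, world axes, zero at the start; "moment": the same for the moment, N m; "gripper_width": finger opening in m.
Only numpy, scipy, OpenCV 4.12 (cv2) and the standard library are available. Lean on these libraries where they do the work, as an engineer would, in place of code of your own. Each camera call takes 0.05 s, during which the arm holds its last target. There are 200 camera calls.

## Task

Pick up the white split clip (the one with the open, gaping bore and the brush fork, not the closed ring), press it squarely down onto the bare drying rail a few centimetres short of the dark stop collar until it snaps home, then slide it along the rail up against the collar, press it there with about 10 N for half a second to bed it, and leave it there standing upright. Handle it gently: push firmly enough for the jaws to give, but never with more than about 25 N on the rail or 20 N on the collar, and leave the other things where they are.

Things in the scene. Friction and masses are not known exactly. Their poses are not given: they have to be found in the camera images.
- clip: White plastic split clip, 70 g, open C standing gap down on its two lips. Origin on its bore's axis, 8.5 mm above the table at the start; z up, y along the bore. Shoulder block above the bore 36 mm (x) by 28 mm (y), z 10 to 20 mm. On the rail its shoulder's flat underside rests on the tube, origin on the tube's axis; it then stays upright alone and slides along it with 1 to 5 N of friction (more if borne down on).
- clip_tab (a point): On the clip's axis, 44 mm above its origin: the point to grasp on its upright flat finger tab, 12 mm thick (clip's x), 24 mm wide (y), from 19 to 63 mm above the origin. Close the fingers along x, tips no lower than 22 mm above the origin (the shoulder).
- clip_gap (a point): Middle of the gap, 5.5 mm below the clip's origin, between the round 6 mm lips of its two sprung jaws (x = 13 to 17 mm each side). The gap is 16.5 mm free, for a 20 mm tube: lips meet the tube with the clip's origin about 12 mm above its axis, give at some 5 to 20 N downward, snap below it, and the shoulder stops hard on the tube.
- clip_fork (a point): End of the two-pronged brush fork on the clip's +x side, 48 mm out from the origin; the prongs are level, 5 mm thick, top flush with the shoulder (20 mm above the origin). Which side it faces on the rail does not matter.
- rail: Fixed drying rail: a level steel tube 20 mm in diameter along the rail's y axis, its axis 150 mm above the table, carried by two white posts at y = -160 and +160 mm that rise 4 mm above the tube's axis. Origin on the table under the tube's middle, z up.
- collar: Fixed dark steel stop collar on the tube, 36 mm in diameter, 14 mm long along the tube. Origin on the tube's axis at the collar's middle, axes parallel to the rail's; it sits towards the rail's +y end, and the bare stretch of tube lies on its -y side. A clip snug against it has its origin 21 mm from the collar's origin in -y. Rigid.
- closed_ring: Look-alike to leave alone: a closed white ring, 31 mm across, with the same tab (tab top 63 mm above its origin at the ring's axis) but no gap and no fork; stands on the table, origin 16.5 mm above it. Loose.
- paint_jar: Paint jar, 64 mm across, 85 mm high, origin under its centre. Bystander.
- mug: White mug, 80 mm across, 90 mm high, origin under its centre. Bystander.
- bowl: Green plastic bowl, 130 mm across, 55 mm high, origin under its centre. Bystander.
There are look-alikes about, which are no part of the job. What is shaped like the clip but purple or red is not meant.

How it is judged:
On the way, in this order (a step that is already met when the one before it is completed fails the run):
1. the clip is lifted clear of the table (height (world z) of clip above 0.08 m), for 0.1 s.
2. the clip is snapped home on the bare rail, at least 19 mm clear of the collar (x of clip in the frame of rail between -0.004 and 0.004 m and z of clip in the frame of rail between 0.146 and 0.154 m and angle between the y axis of clip and the y axis of rail, either way round below 0.15 rad and y of clip in the frame of collar below -0.04 m), for 0.2 s.
3. the clip, home on the rail, is pressed against the collar with at least 6 N (x of clip in the frame of rail between -0.004 and 0.004 m and z of clip in the frame of rail between 0.146 and 0.154 m and angle between the y axis of clip and the y axis of rail, either way round below 0.15 rad and contact force between clip and collar above 6 N), for 0.3 s.
At the end, for the whole second after the job is handed in: The clip is snapped on the tube (bore axis within 4 mm of the tube's axis, along it within 0.15 rad), its end within 3 mm of the collar's face on the -y side, upright within 0.3 rad, released and at rest (x of clip in the frame of rail between -0.004 and 0.004 m and z of clip in the frame of rail between 0.146 and 0.154 m and angle between the y axis of clip and the y axis of rail, either way round below 0.15 rad and y of clip in the frame of collar between -0.024 and -0.018 m and angle between clip's own z axis and vertical below 0.3 rad and linear speed of clip below 0.02 m/s and angular speed of clip below 0.2 rad/s); the robot touches nothing.
It fails at once if more than 25 N between clip and rail (contact force between clip and rail above 25 N).
It fails at once if more than 20 N between clip and collar (contact force between clip and collar above 20 N).
It fails at once if the robot hits the rail or the collar (contact force between any of the arm, the fingers and rail above 5 N or contact force between the fingers and collar above 5 N).
It fails at once if the closed ring, jar, mug or bowl is moved more than 20 mm (distance of any of closed_ring, paint_jar, mug, bowl from where it was at the start of the episode above 0.02 m).
It also fails if it takes over 64 s, if anything falls off the work surface, if the arm or the gripper's body presses on something with over 40 N, if the wrist force passes 120 N, or if a joint passes its speed limit or range.

## Working session

There is one attempt and no reset: what is moved stays moved. The work goes in short steps, Python scripts to look and compute and a tool call to move; the robot and the scene stay as the last step left them, time stands still between calls to the robot, and variables do not carry over. Pictures are saved under pics/ and viewed, about 8 in all and at most 12, crops included, and the job is handed in when it is done.

Besides the shell and the picture viewer there is one more tool, called after "Request:" by a JSON object that holds its "name" and its "arguments", one argument or row to a line. carry_out: Moves the arm, as the interface text tells. Its arguments: {"type":"object","properties":{"deltas":{"type":"array","items":{"type":"object","properties":{"jaw":{"type":"number"},"x":{"type":"number"},"y":{"type":"number"},"z":{"type":"number"},"spin":{"type":"number"}}}},"squeeze":{"type":"number"}},"required":["deltas"]}

```bash
mkdir -p pics; cat > h.py <<'E'
import numpy as np, cv2
from bench import robot
from scipy.spatial.transform import Rotation as Ro
def snap(n,save=None):
    s=robot.snapshot(n)
    if save: cv2.imwrite('pics/'+save,cv2.cvtColor(s['img'],cv2.COLOR_RGB2BGR))
    K=s['camera_matrix'];R=cv2.Rodrigues(np.array(s['rvec'],float))[0];t=np.array(s['tvec'],float).ravel()
    z=s['range_z'];v,u=np.indices(z.shape)
    c=np.stack([(u-K[0,2])/K[0,0]*z,(v-K[1,2])/K[1,1]*z,z],-1)
    P=(c-t)@R
    P[z<=0]=np.nan
    s['P']=P;return s
def st():
    o=robot.observe();return o
E
python3 - <<'E'
from h import *
a=snap('scene','s1.png');b=snap('top','t1.png')
np.savez('s1.npz',P=a['P'],img=a['img']);np.savez('t1.npz',P=b['P'],img=b['img'])
o=st();print(o)
print(Ro.from_euler('xyz',o['tcp_rot']).as_matrix().round(3))
E
```

```text
{'t': 0.1, 'q': array([-9.32319428e-01,  4.07753787e-02,  8.39098939e-02, -3.94865123e-04,
       -1.61548353e+00, -3.33681754e-01]), 'qd': array([-0.00165956, -0.00105553,  0.00219103,  0.0019571 , -0.00207329,
       -0.00106854]), 'joint_efforts': array([-4.96444496e-03, -3.69347048e+01,  3.48279691e+01,  6.95172563e+00,
       -4.57640606e-03, -5.52493202e-05]), 'position': array([ 0.18004497, -0.57208952,  0.25536749]), 'tcp_rot': array([-1.56920008e+00,  1.35801934e-04,  3.04812586e-01]), 'contact_force': array([-0.92715347, -0.10895769, -0.34162142]), 'moment': array([-0.04700991, -0.01959743,  0.02093261]), 'gripper_width': 0.08538435021472311}
[[ 0.954 -0.001 -0.3  ]
 [ 0.3    0.001  0.954]
 [-0.    -1.     0.002]]
```

View pics/s1.png

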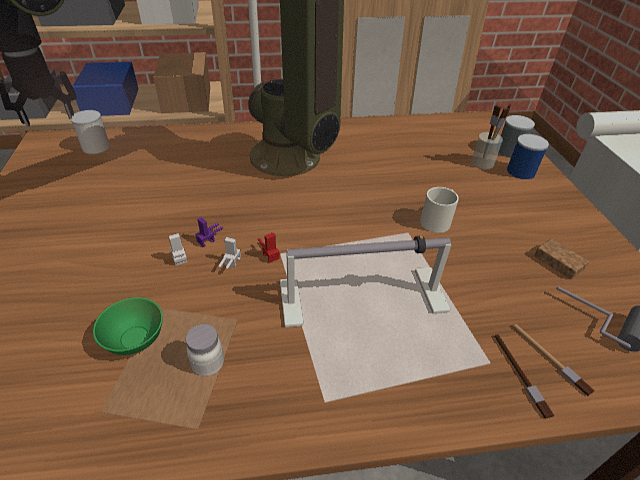

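View pics/t1.png

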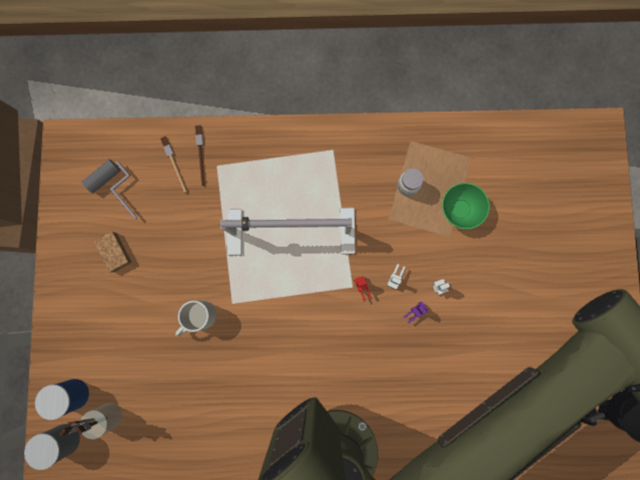

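Scene view: white pieces at (231,254), with fork prongs, and (178,249), with none. The purple (207,232) and red (269,248) ones are excluded. In the top view these are (397,278) with the fork, and (441,287). The forked one fits, so next I'll confirm it in a crop and measure.

```bash
python3 - <<'E'
from h import *
a=np.load('s1.npz');b=np.load('t1.npz')
im=cv2.cvtColor(a['img'],cv2.COLOR_RGB2BGR)[205:285,150:300]
im2=cv2.cvtColor(b['img'],cv2.COLOR_RGB2BGR)[250:330,340:490]
cv2.imwrite('pics/c1.png',np.vstack([cv2.resize(x,(560,298),interpolation=cv2.INTER_CUBIC) for x in(im,im2)]))
def rep(n,P,img,u0,u1,v0,v1,f):
    p=P[v0:v1,u0:u1].reshape(-1,3);c=img[v0:v1,u0:u1].reshape(-1,3).astype(int)
    m=f(p,c)&np.isfinite(p[:,0]);p=p[m];print(n,len(p),'med',np.median(p,0).round(4),'min',p.min(0).round(4),'max',p.max(0).round(4));return p
white=lambda p,c:(c.min(1)>120)&(c.max(1)-c.min(1)<40)&(p[:,2]>.012)
P,I=b['P'],b['img']
p=rep('clip top',P,I,382,414,260,296,white)
for lo,hi in((.012,.035),(.04,.08)):
    q=p[(p[:,2]>lo)&(p[:,2]<hi)];print(lo,len(q),q.mean(0).round(4),q.min(0).round(4),q.max(0).round(4))
    if len(q)>5:
        r=cv2.minAreaRect((q[:,:2]*1000).astype(np.float32));print(r)
rep('ring',P,I,430,455,275,298,white)
t=rep('tube',P,I,255,335,212,236,lambda p,c:(p[:,2]>.145)&(p[:,2]<.175))
for lo in range(260,335,15):
    rep(' seg',P,I,lo,lo+15,212,236,lambda p,c:(p[:,2]>.15)&(p[:,2]<.175))
rep('collar',P,I,236,252,212,236,lambda p,c:(p[:,2]>.162))
rep('postR',P,I,336,352,200,250,lambda p,c:(p[:,2]>.13))
P,I=a['P'],a['img']
rep('s clip tab',P,I,215,245,235,275,lambda p,c:white(p,c)&(p[:,2]>.04))
rep('s clip',P,I,215,245,235,275,white)
rep('s collar',P,I,412,428,233,256,lambda p,c:(p[:,2]>.13)&(c.max(1)<80))
for lo in range(300,410,25):
    rep(' sseg',P,I,lo,lo+20,235,262,lambda p,c:(p[:,2]>.155)&(p[:,2]<.175))
E
```

```text
clip top 180 med [ 0.46   -0.1691  0.0296] min [ 0.4355 -0.1956  0.0212] max [ 0.5011 -0.1477  0.0769]
0.012 133 [ 0.4654 -0.1706  0.0281] [ 0.4355 -0.1956  0.0212] [ 0.5011 -0.1477  0.0344]
((467.9306335449219, -172.48016357421875), (27.43631935119629, 63.608436584472656), 64.71206665039062)
0.04 46 [ 0.4543 -0.1658  0.0669] [ 0.4453 -0.1777  0.0412] [ 0.4638 -0.1539  0.0769]
((454.20721435546875, -165.9040985107422), (23.54920196533203, 12.101616859436035), 65.9181137084961)
ring 141 med [ 0.4377 -0.2887  0.039 ] min [ 0.4173 -0.3086  0.0283] max [ 0.458  -0.2745  0.0867]
tube 628 med [0.5985 0.0961 0.158 ] min [ 0.5891 -0.0046  0.1468] max [0.6097 0.1957 0.1663]
 seg 119 med [0.5995 0.1642 0.1583] min [0.59   0.1459 0.1501] max [0.6092 0.183  0.1654]
 seg 118 med [0.5992 0.1266 0.1579] min [0.5898 0.1087 0.1504] max [0.609  0.1449 0.1653]
 seg 113 med [0.5988 0.0887 0.1581] min [0.5891 0.0708 0.1506] max [0.6076 0.1069 0.1658]
 seg 109 med [0.5985 0.0508 0.1583] min [0.5906 0.0332 0.1514] max [0.6096 0.0687 0.1663]
 seg 118 med [0.5989 0.0132 0.1575] min [ 0.59   -0.0046  0.1501] 
[... 277 characters left out ...]
.1769  0.0404] max [ 0.4677 -0.1543  0.0758]
s clip 196 med [ 0.465  -0.1676  0.0297] min [ 0.4451 -0.1947  0.0203] max [ 0.5044 -0.1485  0.0758]
s collar 151 med [0.6131 0.218  0.1596] min [0.5867 0.2054 0.1345] max [0.6215 0.2289 0.1706]
 sseg 136 med [ 0.6052 -0.0033  0.159 ] min [ 0.5954 -0.0225  0.155 ] max [0.6116 0.0165 0.1632]
 sseg 140 med [0.6056 0.0468 0.1593] min [0.594  0.0265 0.155 ] max [0.6126 0.0669 0.1633]
 sseg 136 med [0.6057 0.0965 0.1595] min [0.5932 0.077  0.1551] max [0.612  0.1174 0.1632]
 sseg 138 med [0.6059 0.1481 0.1593] min [0.5935 0.1275 0.155 ] max [0.6138 0.1686 0.1626]
 sseg 153 med [0.606  0.2032 0.1602] min [0.5886 0.1792 0.155 ] max [0.6193 0.2223 0.1699]
```

View pics/c1.png

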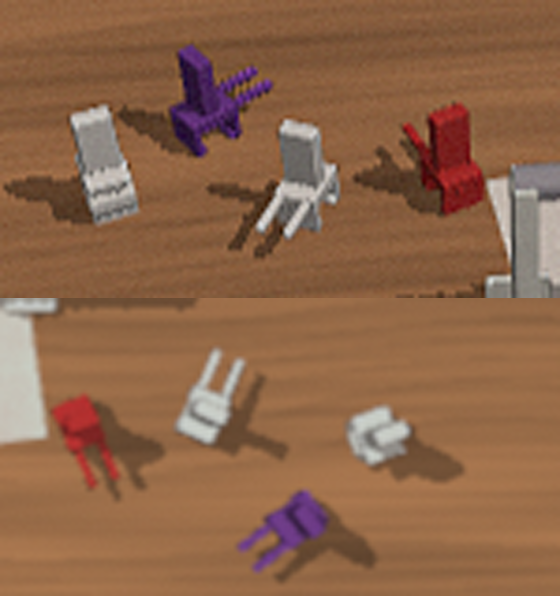

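The crop shows the forked white clip at the centre with an open gap under its body. The other white piece, left in the scene view, is a ring with no fork. So (231,254) is the target. Its fork points at about -25° in the world, with the clip axis near (0.4545,-0.166). The rail runs almost along world y at x≈0.599, and the collar is at y≈0.219.

```bash
cat >> h.py <<'E'
def go(x,y,z,ang=None):
    o=st();R=Ro.from_euler('xyz',o['tcp_rot']).as_matrix()
    d=R.T@(np.array([x,y,z])-o['position'])*1000
    s=0
    if ang is not None:
        a=np.degrees(np.arctan2(R[1,2],R[0,2]));s=-((ang-a+180)%360-180)
    print('pos',o['position'].round(4),'z-angle',np.degrees(np.arctan2(R[1,2],R[0,2])).round(2),'down tilt',R[:,1].round(4),'F',np.array(o['contact_force']).round(2),'w',round(o['gripper_width'],4),'t',round(o['t'],2))
    print('delta',d.round(1),'spin',round(s,1))
E
python3 -c "
from h import *
go(.4545,-.166,.2,154.7)"
```

```text
pos [ 0.18   -0.5721  0.2554] z-angle 107.46 down tilt [-6.0e-04  1.5e-03 -1.0e+00] F [-0.93 -0.11 -0.34] w 0.0854 t 0.1
delta [383.7  55.8 304.9] spin -47.2
```

Request:
{"name": "carry_out", "arguments": {
  "deltas": [
    {"x":384,"y":0,"z":305,"spin":-47.2,"jaw":60},
    {"x":384,"y":0,"z":305,"spin":-47.2,"jaw":60},
    {"x":384,"y":0,"z":305,"spin":-47.2,"jaw":60},
    {"x":384,"y":0,"z":305,"spin":-47.2,"jaw":60},
    {"x":384,"y":0,"z":305,"spin":-47.2,"jaw":60},
    {"x":384,"y":0,"z":305,"spin":-47.2,"jaw":60},
    {"x":384,"y":0,"z":305,"spin":-47.2,"jaw":60},
    {"x":384,"y":56,"z":305,"spin":-47.2,"jaw":60},
    {"x":384,"y":56,"z":305,"spin":-47.2,"jaw":60},
    {"x":384,"y":56,"z":305,"spin":-47.2,"jaw":60},
    {"x":384,"y":56,"z":305,"spin":-47.2,"jaw":60},
    {"x":384,"y":56,"z":305,"spin":-47.2,"jaw":60}
  ]
}}

```text
t: 1.3
position: [0.4548, -0.1649, 0.1989]
tcp_rot: [-1.568, -0.0, 1.131]
contact_force: [-0.3, -0.8, 0.1]
gripper_width: 0.0602
```

Request:
{"name": "carry_out", "arguments": {
  "deltas": [
    {"jaw":60},
    {"jaw":60}
  ]
}}

```text
invalid input
```

```bash
python3 - <<'E'
from h import *
go(.4545,-.166,.2,154.7)
s=snap('wrist','w1.png');P=s['P'];I=s['img'].astype(int)
m=np.isfinite(P[...,0])&(P[...,2]>.012)&(P[...,2]<.12)&(np.hypot(P[...,0]-.46,P[...,1]+.17)<.06)&(I.max(2)-I.min(2)<40)
for lo,hi in((.02,.035),(.066,.09)):
    q=P[m&(P[...,2]>lo)&(P[...,2]<hi)]
    if len(q)>5:print(lo,len(q),np.median(q,0).round(4),q.min(0).round(4),q.max(0).round(4),cv2.minAreaRect((q[:,:2]*1000).astype(np.float32)))
E
```

```text
pos [ 0.4548 -0.1649  0.1989] z-angle 154.8 down tilt [-0.0027  0.0014 -1.    ] F [-0.34 -0.79  0.05] w 0.0602 t 1.3
delta [-1.1 -1.1 -0.2] spin 0.1
0.02 2106 [ 0.4654 -0.1741  0.0277] [ 0.4338 -0.1985  0.0203] [ 0.5025 -0.1488  0.0348] ((468.373291015625, -174.71792602539062), (27.677846908569336, 65.30182647705078), 64.72106170654297)
0.066 726 [ 0.4547 -0.1687  0.0706] [ 0.4453 -0.1806  0.0661] [ 0.4647 -0.1562  0.0734] ((454.93212890625, -168.1995849609375), (23.966257095336914, 11.160045623779297), 64.52928924560547)
```

View pics/w1.png

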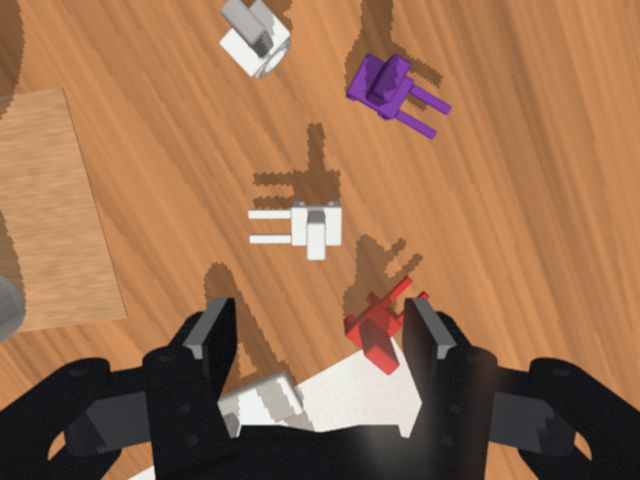

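The wrist view shows the clip squarely between the jaw directions, with its tab at (316,232) and its fork to the left at (250,227). All row fields seem to be required. Next I'll descend and grip.

Request:
{"name": "carry_out", "arguments": {
  "deltas": [
    {"x":-2,"y":40,"z":0,"spin":-0.1,"jaw":60},
    {"x":-2,"y":80,"z":0,"spin":0,"jaw":60},
    {"x":-2,"y":110,"z":0,"spin":0,"jaw":60},
    {"x":-2,"y":125,"z":0,"spin":0,"jaw":60},
    {"x":-2,"y":135,"z":0,"spin":0,"jaw":60},
    {"x":-2,"y":140.5,"z":0,"spin":0,"jaw":60},
    {"x":-2,"y":140.5,"z":0,"spin":0,"jaw":60},
    {"x":-2,"y":140.5,"z":0,"spin":0,"jaw":60}
  ]
}}

```text
t: 2.15
position: [0.4545, -0.1676, 0.0607]
tcp_rot: [-1.571, -0.001, 1.129]
contact_force: [-0.0, 0.4, 0.3]
gripper_width: 0.0601
```

Request:
{"name": "carry_out", "arguments": {
  "deltas": [
    {"x":0,"y":0,"z":0,"spin":0,"jaw":20},
    {"x":0,"y":0,"z":0,"spin":0,"jaw":8},
    {"x":0,"y":0,"z":0,"spin":0,"jaw":5},
    {"x":0,"y":0,"z":0,"spin":0,"jaw":5},
    {"x":0,"y":0,"z":0,"spin":0,"jaw":5},
    {"x":0,"y":0,"z":0,"spin":0,"jaw":5},
    {"x":0,"y":0,"z":0,"spin":0,"jaw":5},
    {"x":0,"y":0,"z":0,"spin":0,"jaw":5},
    {"x":0,"y":0,"z":0,"spin":0,"jaw":5},
    {"x":0,"y":0,"z":0,"spin":0,"jaw":5}
  ],
  "squeeze": 60
}}

```text
t: 3.15
position: [0.4547, -0.1676, 0.061]
tcp_rot: [-1.572, -0.001, 1.13]
contact_force: [-1.6, 1.9, 4.8]
gripper_width: 0.0117
```

Request:
{"name": "carry_out", "arguments": {
  "deltas": [
    {"x":0,"y":-10,"z":0,"spin":0,"jaw":5},
    {"x":0,"y":-30,"z":0,"spin":0,"jaw":5},
    {"x":0,"y":-60,"z":0,"spin":0,"jaw":5},
    {"x":0,"y":-90,"z":0,"spin":0,"jaw":5},
    {"x":0,"y":-120,"z":0,"spin":0,"jaw":5},
    {"x":0,"y":-150,"z":0,"spin":0,"jaw":5},
    {"x":0,"y":-180,"z":0,"spin":0,"jaw":5},
    {"x":0,"y":-205,"z":0,"spin":0,"jaw":5},
    {"x":0,"y":-215,"z":0,"spin":0,"jaw":5},
    {"x":0,"y":-215,"z":0,"spin":0,"jaw":5},
    {"x":0,"y":-215,"z":0,"spin":0,"jaw":5}
  ]
}}

```text
t: 4.25
position: [0.4541, -0.1675, 0.2744]
tcp_rot: [-1.57, -0.001, 1.13]
contact_force: [1.1, 0.3, -1.2]
gripper_width: 0.0116
```

```bash
python3 -c "
from h import *
go(.599,.145,.278,180)"
```

```text
pos [ 0.4541 -0.1675  0.2744] z-angle 154.73 down tilt [-7.0e-04  1.4e-03 -1.0e+00] F [ 1.09  0.27 -1.23] w 0.0116 t 4.25
delta [344.5  -3.2   2.4] spin -25.3
```

Request:
{"name": "carry_out", "arguments": {
  "deltas": [
    {"x":40,"y":0,"z":0,"spin":-5,"jaw":5},
    {"x":80,"y":0,"z":0,"spin":-10,"jaw":5},
    {"x":120,"y":0,"z":1,"spin":-15,"jaw":5},
    {"x":160,"y":0,"z":1,"spin":-20,"jaw":5},
    {"x":200,"y":0,"z":2,"spin":-25.3,"jaw":5},
    {"x":240,"y":0,"z":2,"spin":-25.3,"jaw":5},
    {"x":280,"y":0,"z":2,"spin":-25.3,"jaw":5},
    {"x":310,"y":0,"z":2,"spin":-25.3,"jaw":5},
    {"x":330,"y":0,"z":2,"spin":-25.3,"jaw":5},
    {"x":344,"y":0,"z":2,"spin":-25.3,"jaw":5},
    {"x":344,"y":0,"z":2,"spin":-25.3,"jaw":5},
    {"x":344,"y":0,"z":2,"spin":-25.3,"jaw":5}
  ]
}}

```text
t: 5.45
position: [0.5989, 0.1441, 0.2738]
tcp_rot: [-1.569, -0.001, 1.571]
contact_force: [-0.5, 0.5, -0.6]
gripper_width: 0.0109
```

```bash
cat > look.py <<'E'
from h import *
import sys
go(.599,.15,.24,180)
s=snap('wrist','w%s.png'%sys.argv[1]);a=snap('scene','s%s.png'%sys.argv[1]);t=snap('top','t%s.png'%sys.argv[1])
x=cv2.resize(cv2.imread('pics/s%s.png'%sys.argv[1])[130:310,270:470],(640,576),interpolation=cv2.INTER_CUBIC)
cv2.imwrite('pics/sc%s.png'%sys.argv[1],x)
for n,S in(('wrist',s),('top',t),('scene',a)):
    P=S['P'];I=S['img'].astype(int);base=np.isfinite(P[...,0])&(abs(P[...,0]-.6)<.03)
    for y0 in np.arange(0,.2,.04):
        q=P[base&(P[...,2]>.148)&(P[...,2]<.168)&(abs(P[...,1]-y0-.01)<.01)]
        if len(q)>20:
            # fit circle r=10mm to tube
            from scipy.optimize import least_squares
            r=least_squares(lambda c:np.hypot(q[:,0]-c[0],q[:,2]-c[1])-.01,[.6,.15],loss='soft_l1',f_scale=.001).x
            print(n,round(y0+.01,3),len(q),'x extent',np.percentile(q[:,0],[2,98]).round(4),'axis',r.round(4))
    q=P[base&(P[...,2]>.164)&(P[...,2]<.172)&(P[...,1]>.19)&(P[...,1]<.24)]
    if len(q):print(n,'collar y',np.percentile(q[:,1],[2,50,98]).round(4),'x',np.median(q[:,0]).round(4))
E
python3 look.py 2
```

```text
pos [0.5989 0.1441 0.2738] z-angle -179.97 down tilt [-2.1e-03  6.0e-04 -1.0e+00] F [-0.53  0.51 -0.59] w 0.0109 t 5.45
delta [ 5.9 33.8 -0.2] spin 0.0
wrist 0.01 591 x extent [0.5907 0.6098] axis [0.6005 0.1494]
wrist 0.05 1502 x extent [0.591  0.6102] axis [0.6006 0.1494]
wrist 0.09 1282 x extent [0.5912 0.6102] axis [0.6008 0.1494]
wrist 0.13 1146 x extent [0.5914 0.6108] axis [0.6011 0.1493]
top 0.01 64 x extent [0.5904 0.6089] axis [0.5994 0.1505]
top 0.05 57 x extent [0.5909 0.6069] axis [0.5996 0.1501]
top 0.09 64 x extent [0.5899 0.6072] axis [0.6002 0.15  ]
top 0.13 60 x extent [0.5906 0.6081] axis [0.6002 0.1497]
top collar y [0.2032 0.2228 0.2287] x 0.5986
scene 0.01 96 x extent [0.5975 0.6125] axis [0.601  0.1506]
scene 0.05 97 x extent [0.5972 0.6122] axis [0.601  0.1512]
scene 0.09 94 x extent [0.5974 0.6132] axis [0.6015 0.1511]
scene 0.13 91 x extent [0.5972 0.6125] axis [0.6016 0.1511]
scene 0.17 92 x extent [0.5957 0.6129] axis [0.6017 0.1508]
scene collar y [0.2142 0.2211 0.2281] x 0.6062
```

View pics/w2.png

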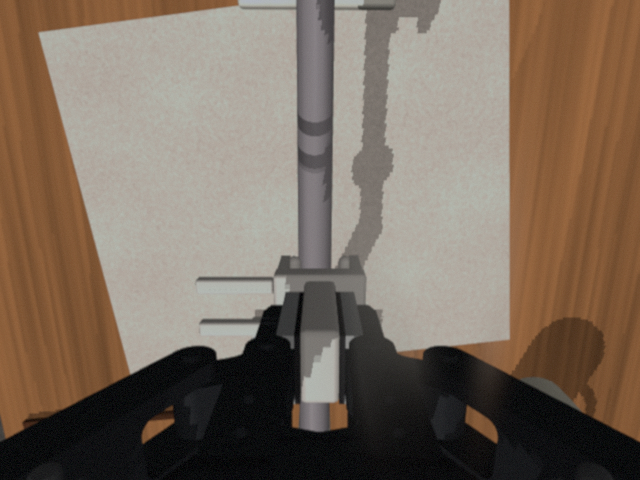

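View pics/sc2.png

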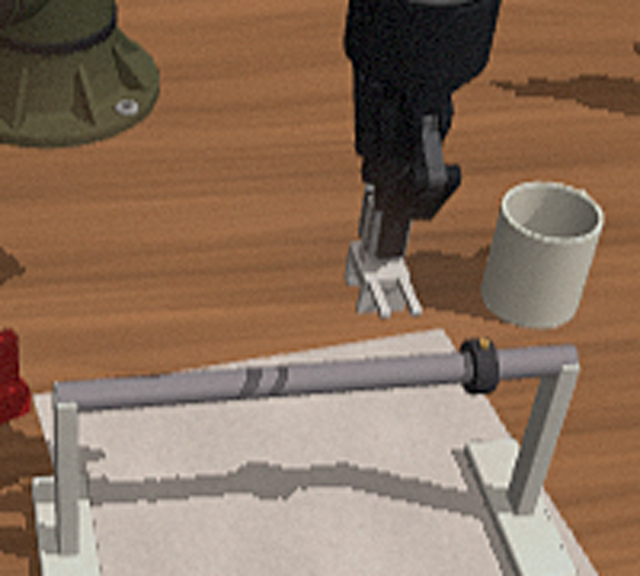

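The wrist view shows the clip hanging square over the tube, with the shoulder centred at column 319 and the tube at 315. In the scene crop the collar is at (480,365) and the clip is short of it. Next I'll measure the clip relative to the rail.

```bash
python3 - <<'E'
from h import *
s=snap('wrist');P=s['P'];I=s['img'].astype(int)
w=np.isfinite(P[...,0])&(I.max(2)-I.min(2)<30)&(I.min(2)>110)
vv,uu=np.indices(w.shape)
m=w&(P[...,2]>.22)&(P[...,2]<.25)&(vv<340)&(vv>250)&(uu>190)&(uu<370)
q=P[m];print(len(q),np.median(q,0).round(4))
z=np.median(q[:,2]);q=q[abs(q[:,2]-z)<.003];print(z,cv2.minAreaRect((q[:,:2]*1000).astype(np.float32)),q.min(0),q.max(0))
for r in range(258,335,6):
    k=np.where(m[r])[0]
    if len(k):print(r,k.min(),k.max(),P[r,k.min()].round(4),P[r,k.max()].round(4))
m=w&(P[...,2]>.265)&(P[...,2]<.30)&(abs(uu-320)<30)
q=P[m];print('tab',len(q),np.median(q,0),q.min(0),q.max(0))
E
```

```text
3118 [0.6237 0.1352 0.2416]
0.24164503208167654 ((613.540771484375, 142.1146697998047), (67.20126342773438, 25.011871337890625), 3.6379077434539795) [0.58055058 0.12972178 0.23867502] [0.6468879  0.15582892 0.24359325]
264 296 296 [0.6087 0.1323 0.2202] [0.6087 0.1323 0.2202]
270 363 363 [0.5813 0.1296 0.2363] [0.5813 0.1296 0.2363]
276 211 365 [0.6409 0.1313 0.2384] [0.581  0.1305 0.241 ]
282 196 365 [0.6462 0.133  0.2408] [0.581  0.1327 0.2416]
288 196 365 [0.6463 0.1354 0.2409] [0.5809 0.1352 0.2416]
294 274 365 [0.6161 0.1377 0.2415] [0.5808 0.138  0.2408]
300 274 365 [0.6162 0.1403 0.2412] [0.5808 0.1402 0.2414]
324 199 258 [0.6459 0.1499 0.2423] [0.623  0.1509 0.2404]
330 200 256 [0.6458 0.1528 0.2419] [0.6239 0.1535 0.2404]
tab 2332 [0.59808581 0.1435583  0.28466415] [0.59024141 0.13161541 0.28246172] [0.60411162 0.155768   0.28763932]
```

Request:
{"name": "carry_out", "arguments": {
  "deltas": [
    {"x":4,"y":5,"z":-2.3,"spin":-0.3,"jaw":5},
    {"x":8,"y":15,"z":-2.3,"spin":-0.3,"jaw":5},
    {"x":8,"y":28,"z":-2.3,"spin":-0.3,"jaw":5},
    {"x":8,"y":40,"z":-2.3,"spin":-0.3,"jaw":5},
    {"x":8,"y":48,"z":-2.3,"spin":-0.3,"jaw":5},
    {"x":8,"y":53,"z":-2.3,"spin":-0.3,"jaw":5},
    {"x":8,"y":55,"z":-2.3,"spin":-0.3,"jaw":5},
    {"x":8,"y":55,"z":-2.3,"spin":-0.3,"jaw":5},
    {"x":8,"y":55,"z":-2.3,"spin":-0.3,"jaw":5}
  ]
}}

```text
t: 6.55
position: [0.6015, 0.1517, 0.2208]
tcp_rot: [-1.572, -0.002, 1.576]
contact_force: [-0.1, -0.5, -0.3]
gripper_width: 0.0113
```

Request:
{"name": "carry_out", "arguments": {
  "deltas": [
    {"x":0,"y":0,"z":0,"spin":0,"jaw":5},
    {"x":0,"y":0,"z":0,"spin":0,"jaw":5}
  ]
}}

```text
t: 6.75
position: [0.6017, 0.1518, 0.2214]
tcp_rot: [-1.572, -0.002, 1.576]
contact_force: [0.2, 0.4, 0.0]
gripper_width: 0.0116
```

Request:
{"name": "carry_out", "arguments": {
  "deltas": [
    {"x":0,"y":2,"z":0.5,"spin":0,"jaw":5},
    {"x":0,"y":4,"z":0.5,"spin":0,"jaw":5},
    {"x":0,"y":6,"z":0.5,"spin":0,"jaw":5},
    {"x":0,"y":6,"z":0.5,"spin":0,"jaw":5},
    {"x":0,"y":6,"z":0.5,"spin":0,"jaw":5}
  ]
}}

```text
t: 7.25
position: [0.6012, 0.1518, 0.2153]
tcp_rot: [-1.572, -0.002, 1.576]
contact_force: [-0.8, -0.5, -0.0]
gripper_width: 0.0115
```

Request:
{"name": "carry_out", "arguments": {
  "deltas": [
    {"x":0,"y":1,"z":0,"spin":0,"jaw":5},
    {"x":0,"y":2,"z":0,"spin":0,"jaw":5},
    {"x":0,"y":2,"z":0,"spin":0,"jaw":5}
  ]
}}

```text
t: 7.55
position: [0.6015, 0.1517, 0.2144]
tcp_rot: [-1.574, -0.003, 1.576]
contact_force: [-0.1, -0.5, 4.0]
gripper_width: 0.0114
```

Contact came at the expected height. I'll press on in small steps.

Request:
{"name": "carry_out", "arguments": {
  "deltas": [
    {"x":0,"y":1,"z":0,"spin":0,"jaw":5},
    {"x":0,"y":2,"z":0,"spin":0,"jaw":5},
    {"x":0,"y":2,"z":0,"spin":0,"jaw":5}
  ]
}}

```text
t: 7.85
position: [0.6017, 0.1517, 0.213]
tcp_rot: [-1.575, -0.003, 1.576]
contact_force: [-0.6, -0.5, 5.2]
gripper_width: 0.0115
```

Request:
{"name": "carry_out", "arguments": {
  "deltas": [
    {"x":0,"y":1,"z":0,"spin":0,"jaw":5},
    {"x":0,"y":2,"z":0,"spin":0,"jaw":5},
    {"x":0,"y":2,"z":0,"spin":0,"jaw":5}
  ]
}}

```text
t: 8.15
position: [0.6017, 0.1517, 0.2113]
tcp_rot: [-1.575, -0.003, 1.576]
contact_force: [-0.2, 1.1, 3.7]
gripper_width: 0.0114
```

Request:
{"name": "carry_out", "arguments": {
  "deltas": [
    {"x":0,"y":1,"z":0.3,"spin":0,"jaw":5},
    {"x":0,"y":2,"z":0.5,"spin":0,"jaw":5},
    {"x":0,"y":2,"z":0.5,"spin":0,"jaw":5}
  ]
}}

```text
t: 8.45
position: [0.6012, 0.1517, 0.2088]
tcp_rot: [-1.575, -0.003, 1.576]
contact_force: [1.5, 0.3, 2.7]
gripper_width: 0.011
```

Request:
{"name": "carry_out", "arguments": {
  "deltas": [
    {"x":0,"y":1,"z":0,"spin":0,"jaw":5},
    {"x":0,"y":2,"z":0,"spin":0,"jaw":5},
    {"x":0,"y":2,"z":0,"spin":0,"jaw":5}
  ]
}}

```text
t: 8.75
position: [0.601, 0.1518, 0.2059]
tcp_rot: [-1.574, -0.003, 1.576]
contact_force: [0.8, 0.3, 0.0]
gripper_width: 0.0108
```

Request:
{"name": "carry_out", "arguments": {
  "deltas": [
    {"x":0,"y":1,"z":0,"spin":0,"jaw":5},
    {"x":0,"y":2,"z":0,"spin":0,"jaw":5},
    {"x":0,"y":2,"z":0,"spin":0,"jaw":5}
  ]
}}

```text
t: 9.05
position: [0.6008, 0.1518, 0.203]
tcp_rot: [-1.573, -0.002, 1.575]
contact_force: [1.8, 0.4, -3.0]
gripper_width: 0.0111
```

Request:
{"name": "carry_out", "arguments": {
  "deltas": [
    {"x":0,"y":0.5,"z":0,"spin":0,"jaw":5},
    {"x":0,"y":1,"z":0,"spin":0,"jaw":5},
    {"x":0,"y":1,"z":0,"spin":0,"jaw":5}
  ]
}}

```text
t: 9.35
position: [0.6009, 0.1518, 0.2026]
tcp_rot: [-1.574, -0.002, 1.576]
contact_force: [0.5, 0.3, 2.8]
gripper_width: 0.0115
```

Snapped in: it pulled -3 N, then the stop pushed back 2.8 N at the expected height. Next, slide it toward the collar.

Request:
{"name": "carry_out", "arguments": {
  "deltas": [
    {"x":1,"y":-0.3,"z":0,"spin":0,"jaw":5},
    {"x":4,"y":-0.3,"z":0,"spin":0,"jaw":5},
    {"x":8,"y":-0.3,"z":0,"spin":0,"jaw":5},
    {"x":13,"y":-0.3,"z":-0.1,"spin":0,"jaw":5},
    {"x":18,"y":-0.3,"z":-0.1,"spin":0,"jaw":5},
    {"x":22,"y":-0.3,"z":-0.1,"spin":0,"jaw":5},
    {"x":25,"y":-0.3,"z":-0.1,"spin":0,"jaw":5},
    {"x":25,"y":-0.3,"z":-0.1,"spin":0,"jaw":5}
  ]
}}

```text
t: 10.15
position: [0.6008, 0.1776, 0.2027]
tcp_rot: [-1.573, -0.003, 1.576]
contact_force: [2.0, 1.1, -1.6]
gripper_width: 0.0111
```

```bash
python3 look.py 3 | grep -v '^[wt]'; python3 -c "
from h import *;o=st();print(o['contact_force'],o['position'])"
```

```text
pos [0.6008 0.1776 0.2027] z-angle -179.69 down tilt [ 0.0026  0.0031 -1.    ] F [ 1.97  1.12 -1.57] w 0.0111 t 10.15
delta [-27.4 -37.4   1.9] spin 0.3
scene 0.01 91 x extent [0.5972 0.6122] axis [0.6009 0.1507]
scene 0.05 93 x extent [0.5955 0.612 ] axis [0.6011 0.1509]
scene 0.09 94 x extent [0.5976 0.6132] axis [0.6014 0.1511]
scene 0.13 91 x extent [0.5957 0.6119] axis [0.6016 0.1512]
scene 0.17 83 x extent [0.5863 0.6201] axis [0.6097 0.1618]
scene collar y [0.1908 0.2201 0.228 ] x 0.6075
[ 1.78153123  1.64518499 -2.51180161] [0.6008308  0.1773698  0.20276663]
```

View pics/sc3.png

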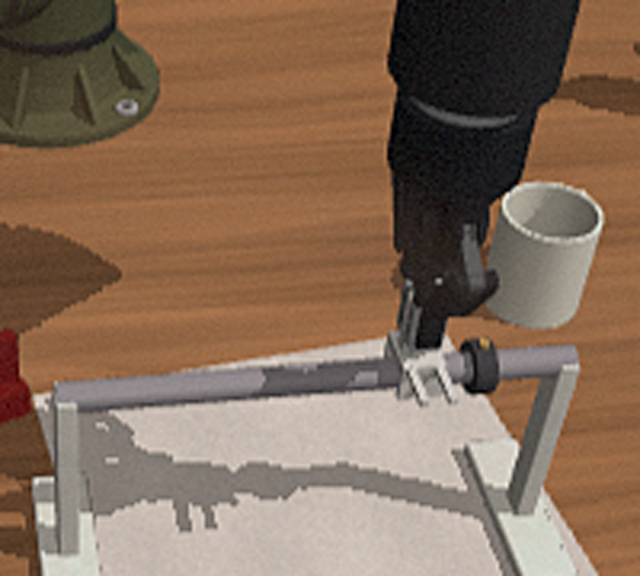

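The scene crop shows the clip wrapped on the tube at (415,370), upright and about 20 mm short of the collar at (480,365). Now I'll approach gently.

Request:
{"name": "carry_out", "arguments": {
  "deltas": [
    {"x":3,"y":0,"z":0,"spin":0,"jaw":5},
    {"x":7,"y":0,"z":0,"spin":0,"jaw":5},
    {"x":11,"y":0,"z":0,"spin":0,"jaw":5},
    {"x":14,"y":0,"z":-0.1,"spin":0,"jaw":5},
    {"x":16,"y":0,"z":-0.1,"spin":0,"jaw":5},
    {"x":17,"y":0,"z":-0.1,"spin":0,"jaw":5},
    {"x":17,"y":0,"z":-0.1,"spin":0,"jaw":5}
  ]
}}

```text
t: 11.0
position: [0.6008, 0.1946, 0.2027]
tcp_rot: [-1.573, -0.004, 1.576]
contact_force: [2.5, -1.2, -1.1]
gripper_width: 0.0112
```

Request:
{"name": "carry_out", "arguments": {
  "deltas": [
    {"x":1,"y":0,"z":0,"spin":0,"jaw":5},
    {"x":2,"y":0,"z":0,"spin":0,"jaw":5},
    {"x":2,"y":0,"z":0,"spin":0,"jaw":5}
  ]
}}

```text
t: 11.3
position: [0.6008, 0.1966, 0.2028]
tcp_rot: [-1.574, -0.004, 1.576]
contact_force: [2.2, -1.4, -2.4]
gripper_width: 0.0114
```

Request:
{"name": "carry_out", "arguments": {
  "deltas": [
    {"x":0.5,"y":0,"z":0,"spin":0,"jaw":5},
    {"x":1,"y":0,"z":0,"spin":0,"jaw":5},
    {"x":1,"y":0,"z":0,"spin":0,"jaw":5}
  ]
}}

```text
t: 11.6
position: [0.6008, 0.1977, 0.2028]
tcp_rot: [-1.574, -0.004, 1.576]
contact_force: [2.9, -2.4, -1.7]
gripper_width: 0.0115
```

Request:
{"name": "carry_out", "arguments": {
  "deltas": [
    {"x":0.5,"y":0,"z":-0.3,"spin":0,"jaw":5},
    {"x":1,"y":0,"z":-0.3,"spin":0,"jaw":5},
    {"x":1,"y":0,"z":-0.3,"spin":0,"jaw":5}
  ]
}}

```text
t: 11.9
position: [0.6011, 0.1987, 0.2028]
tcp_rot: [-1.573, -0.004, 1.576]
contact_force: [2.5, -1.7, -2.3]
gripper_width: 0.0116
```

Request:
{"name": "carry_out", "arguments": {
  "deltas": [
    {"x":0.5,"y":0,"z":0,"spin":0,"jaw":5},
    {"x":1,"y":0,"z":0,"spin":0,"jaw":5},
    {"x":1,"y":0,"z":0,"spin":0,"jaw":5}
  ]
}}

```text
t: 12.2
position: [0.6011, 0.1995, 0.2028]
tcp_rot: [-1.573, -0.003, 1.576]
contact_force: [1.9, -2.4, -1.5]
gripper_width: 0.0111
```

Request:
{"name": "carry_out", "arguments": {
  "deltas": [
    {"x":0.5,"y":0,"z":0,"spin":0,"jaw":5},
    {"x":1,"y":0,"z":0,"spin":0,"jaw":5},
    {"x":1,"y":0,"z":0,"spin":0,"jaw":5}
  ]
}}

```text
t: 12.5
position: [0.6011, 0.1996, 0.2028]
tcp_rot: [-1.573, -0.002, 1.575]
contact_force: [2.6, -4.6, -1.9]
gripper_width: 0.0113
```

Request:
{"name": "carry_out", "arguments": {
  "deltas": [
    {"x":0.5,"y":0,"z":0,"spin":0,"jaw":5},
    {"x":0.8,"y":0,"z":0,"spin":0,"jaw":5},
    {"x":0.8,"y":0,"z":0,"spin":0,"jaw":5}
  ]
}}

```text
t: 12.8
position: [0.6011, 0.1997, 0.2028]
tcp_rot: [-1.573, -0.0, 1.575]
contact_force: [2.4, -5.8, -1.9]
gripper_width: 0.0111
```

Request:
{"name": "carry_out", "arguments": {
  "deltas": [
    {"x":1,"y":0,"z":0,"spin":0,"jaw":5},
    {"x":1.5,"y":0,"z":0,"spin":0,"jaw":5},
    {"x":1.5,"y":0,"z":0,"spin":0,"jaw":5}
  ]
}}

```text
t: 13.1
position: [0.6011, 0.1999, 0.2029]
tcp_rot: [-1.572, 0.002, 1.574]
contact_force: [2.0, -7.2, -0.6]
gripper_width: 0.0112
```

Request:
{"name": "carry_out", "arguments": {
  "deltas": [
    {"x":1.5,"y":0,"z":0,"spin":0,"jaw":5},
    {"x":2,"y":0,"z":0,"spin":0,"jaw":5},
    {"x":2,"y":0,"z":0,"spin":0,"jaw":5}
  ]
}}

```text
t: 13.4
position: [0.6011, 0.2001, 0.2029]
tcp_rot: [-1.571, 0.005, 1.573]
contact_force: [3.1, -8.5, -0.9]
gripper_width: 0.0114
```

Request:
{"name": "carry_out", "arguments": {
  "deltas": [
    {"x":2.5,"y":0,"z":0,"spin":0,"jaw":5},
    {"x":3.2,"y":0,"z":0,"spin":0,"jaw":5},
    {"x":3.2,"y":0,"z":0,"spin":0,"jaw":5}
  ]
}}

```text
t: 13.7
position: [0.6011, 0.2004, 0.203]
tcp_rot: [-1.57, 0.011, 1.571]
contact_force: [1.7, -11.4, -1.3]
gripper_width: 0.0111
```

Request:
{"name": "carry_out", "arguments": {
  "deltas": [
    {"x":3.5,"y":0,"z":0,"spin":0,"jaw":5},
    {"x":3.5,"y":0,"z":0,"spin":0,"jaw":5},
    {"x":3.5,"y":0,"z":0,"spin":0,"jaw":5}
  ]
}}

```text
t: 14.0
position: [0.6011, 0.2006, 0.2031]
tcp_rot: [-1.569, 0.016, 1.569]
contact_force: [2.8, -13.6, -1.3]
gripper_width: 0.0114
```

Request:
{"name": "carry_out", "arguments": {
  "deltas": [
    {"x":3.2,"y":0,"z":0,"spin":0,"jaw":5},
    {"x":3.2,"y":0,"z":0,"spin":0,"jaw":5},
    {"x":3.2,"y":0,"z":0,"spin":0,"jaw":5},
    {"x":3.2,"y":0,"z":0,"spin":0,"jaw":5},
    {"x":3.2,"y":0,"z":0,"spin":0,"jaw":5},
    {"x":3.2,"y":0,"z":0,"spin":0,"jaw":5}
  ]
}}

```text
t: 14.6
position: [0.6011, 0.2008, 0.2032]
tcp_rot: [-1.567, 0.022, 1.567]
contact_force: [3.3, -12.5, -1.4]
gripper_width: 0.0111
```

Pressed at about 12 N, less about 2 N of friction, for more than 0.6 s. Now relax, release and retreat.

Request:
{"name": "carry_out", "arguments": {
  "deltas": [
    {"x":1.5,"y":0,"z":0,"spin":0,"jaw":5},
    {"x":0,"y":0,"z":0,"spin":0,"jaw":5},
    {"x":0,"y":0,"z":0,"spin":0,"jaw":5},
    {"x":0,"y":0,"z":0,"spin":0,"jaw":5}
  ],
  "squeeze": 30
}}

```text
t: 15.0
position: [0.6011, 0.2006, 0.2031]
tcp_rot: [-1.567, 0.022, 1.567]
contact_force: [1.9, -5.4, -1.7]
gripper_width: 0.0113
```

Request:
{"name": "carry_out", "arguments": {
  "deltas": [
    {"x":0,"y":0,"z":0,"spin":0,"jaw":14},
    {"x":0,"y":0,"z":0,"spin":0,"jaw":20},
    {"x":0,"y":0,"z":0,"spin":0,"jaw":30},
    {"x":0,"y":0,"z":0,"spin":0,"jaw":45},
    {"x":0,"y":0,"z":0,"spin":0,"jaw":45},
    {"x":0,"y":0,"z":0,"spin":0,"jaw":45},
    {"x":0,"y":0,"z":0,"spin":0,"jaw":45}
  ]
}}

```text
t: 15.7
position: [0.6011, 0.2007, 0.2032]
tcp_rot: [-1.567, 0.022, 1.567]
contact_force: [-0.6, -0.9, -1.0]
gripper_width: 0.0447
```

Request:
{"name": "carry_out", "arguments": {
  "deltas": [
    {"x":0,"y":-5,"z":0,"spin":0,"jaw":45},
    {"x":0,"y":-15,"z":0,"spin":0,"jaw":45},
    {"x":0,"y":-30,"z":0,"spin":0,"jaw":45},
    {"x":0,"y":-50,"z":0,"spin":0,"jaw":45},
    {"x":0,"y":-75,"z":0,"spin":0,"jaw":45},
    {"x":0,"y":-100,"z":0,"spin":0,"jaw":45},
    {"x":0,"y":-120,"z":0,"spin":0,"jaw":45},
    {"x":0,"y":-120,"z":0,"spin":0,"jaw":45},
    {"x":0,"y":-120,"z":0,"spin":0,"jaw":45}
  ]
}}

```text
t: 16.6
position: [0.6017, 0.2034, 0.3244]
tcp_rot: [-1.569, 0.021, 1.567]
contact_force: [0.2, 0.3, -0.8]
gripper_width: 0.0449
```

```bash
python3 look.py 4 | grep -v '^t'; python3 - <<'E'
from h import *
s=snap('wrist');P=s['P'];I=s['img'].astype(int)
w=np.isfinite(P[...,0])&(I.max(2)-I.min(2)<30)&(I.min(2)>110)&(abs(P[...,0]-.6)<.03)&(P[...,1]>.16)&(P[...,1]<.225)
for lo,hi in((.163,.176),(.205,.222)):
    q=P[w&(P[...,2]>lo)&(P[...,2]<hi)];
    if len(q):print(lo,len(q),np.median(q,0).round(4),np.percentile(q,2,axis=0).round(4),np.percentile(q,98,axis=0).round(4))
d=np.isfinite(P[...,0])&(I.max(2)<80)&(abs(P[...,0]-.6)<.02)&(P[...,1]>.19)&(P[...,1]<.25)&(P[...,2]>.155)&(P[...,2]<.175)
print('collar',d.sum(),np.percentile(P[d],[2,50,98],axis=0).round(4))
E
```

```text
pos [0.6017 0.2034 0.3244] z-angle 179.75 down tilt [-0.002  -0.0206 -0.9998] F [ 0.25  0.32 -0.77] w 0.0449 t 16.6
delta [-51.7  85.5   2.3] spin -0.2
wrist 0.05 336 x extent [0.591  0.6099] axis [0.6007 0.1494]
wrist 0.09 1016 x extent [0.5915 0.6104] axis [0.6008 0.1494]
wrist 0.13 908 x extent [0.5914 0.6103] axis [0.601  0.1493]
wrist 0.17 818 x extent [0.592  0.6107] axis [0.6013 0.1493]
wrist collar y [0.1905 0.2045 0.2264] x 0.6089
scene 0.01 96 x extent [0.5971 0.6126] axis [0.6011 0.1506]
scene 0.05 95 x extent [0.5955 0.6121] axis [0.6013 0.151 ]
scene 0.09 94 x extent [0.5968 0.6129] axis [0.6016 0.151 ]
scene 0.13 92 x extent [0.5964 0.6131] axis [0.6016 0.1509]
scene 0.17 91 x extent [0.5962 0.6125] axis [0.6016 0.1511]
scene collar y [0.1905 0.2082 0.2281] x 0.6118
0.163 1715 [0.6097 0.1984 0.1694] [0.5831 0.1863 0.1673] [0.6287 0.2125 0.171 ]
0.205 807 [0.6    0.1992 0.2122] [0.5943 0.1884 0.2103] [0.6057 0.2104 0.2135]
collar 420 [[0.5856 0.2154 0.1564]
 [0.6081 0.2217 0.1632]
 [0.6175 0.227  0.1674]]
```

View pics/sc4.png

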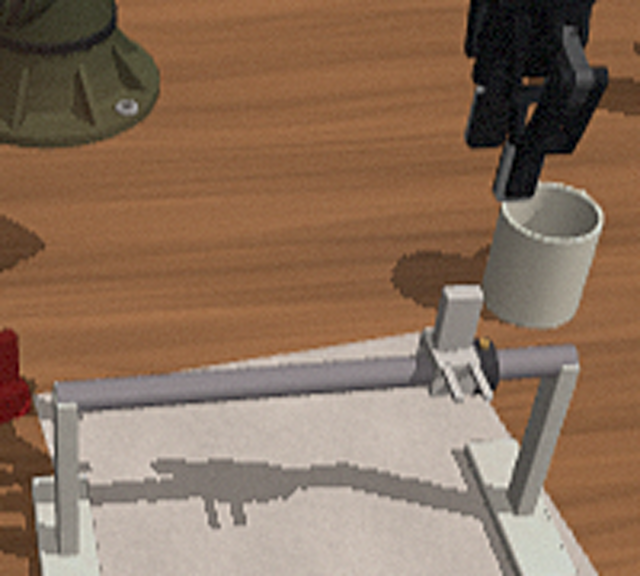

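The clip stands upright on the tube at (460,345), snug against the collar at (487,360). The gripper is well clear.

```bash
python3 -c "
from bench import robot
print(robot.finish_job())"
```

```text
the job is handed in; nothing more can be done
None
```

The clip is on the rail, snug against the collar and upright, with the gripper clear. I handed the job in at about 17 s; the simulator gave no verdict.

- **Pick and snap:** I took the forked white clip, lifted it clear and pressed it onto the bare tube about 7 cm short of the collar. The highest reading at the wrist was about 5 N. It then pulled in and met the hard stop at the expected height.
- **Slide and bed:** Sliding took about 2 N. I pressed it against the collar, with readings of 11–14 N at the wrist, so roughly 9–12 N on the collar after friction, for more than 0.6 s. Then I released it and retreated upward.
- **Last checks:** The bore axis is about 1 mm from the tube's axis, and the shoulder top is at about 0.169–0.170 m (expected 0.170). The clip's origin is at y≈0.199 and the collar's at about 0.2215, an offset near -22 mm where snug is -21 mm. That is within camera accuracy, and I felt the contact directly. The tab is vertical within about 1°.
- **Limits:** I read forces only at the end of each move call, so brief peaks between readings were not seen. I did not re-measure the ring, jar, mug and bowl, but the arm stayed well away from them.
- **Disagreements:** The cameras differed by about 1.5 mm on the rail's x position. One move call was refused because it left out some of the row's values; nothing moved.

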